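# Put the loose clips away and latch the organiser tight

### The job

Put the loose fold-back clips away in the clear organiser, large ones in its wide front bay and small ones in the narrow front bay. Then close the lid and do up both latches: hook each wire loop over its keeper on the lid and press the lever fully down, so that the lid is pulled tight. Leave everything else on the shelf where it stands.

Things in the scene. Friction and masses are not known exactly. Their poses are not given: they have to be found in the camera images.
- organiser: clear organiser, 168 mm deep (x) by 266 mm wide (y), fixed on a 4 mm orange grip pad; origin on the shelf under its middle, x from its latch front to its hinged back, z up. Walls 4 mm thick, tops at z = 66 mm (inner walls 61 mm). In front two open bays, behind them a strip of tiny compartments of small fittings (leave alone). Lid hinge line: x = 84, z = 66 mm, along y
- bay_wide (a point): middle of the floor of the wide front bay (left as the robot sees it); bay 111 mm (x) by 149 mm (y), floor 9 mm above the shelf, 52 mm deep to the inner walls' tops; axes as the organiser's
- bay_narrow (a point): middle of the floor of the narrow front bay (right as the robot sees it); bay 111 mm (x) by 104 mm (y), otherwise as the wide one
- lid (a joint): clear lid's hinge angle, rad: 0 = pressed right down, 1.57 upright, 1.85 = open stop, leaning back. Below about 0.8 it falls shut slowly by itself, and comes to rest on the springy foam seal at about 0.034, its front edge 6 mm up; some 16 N at the front presses it down from there and it rises again unless latched
- lid_edge (a point): middle of the lid's front top edge, outer side (88 mm above the shelf when shut). The lid is an upside-down tray 168 x 266 x 22 mm, walls 4 mm; z is its outward normal, x points from this edge towards the hinge, which lies 168 mm along x and 22 mm below the outer face
- lever_l (a joint): left latch's steel lever (left as the robot sees it), rad: 0 = down flat on the front, tip downwards; 1.57 = pointing out; 2.5 = up stop, leaning out. 22 mm wide, 4 mm thick, 34 mm from pivot to tip. Pivot: organiser x = -96, y = +78, z = 54 mm. Stays where left; 1 N at the tip moves it, some 6 N while it pulls the lid tight; near 0 it goes over centre and holds
- loop_l (a point): middle of the cross bar (4 mm round, 30 mm long in y) of the left wire loop. The loop swings free on a pin in the lever, 11 mm from the pivot towards the tip; bar to pin 33 mm. At first it lies out along the lever, bar 10 mm past the tip. With the lever above 2.2 rad, the bar pushed towards the lid past upright clears the lip and falls in behind it by its own weight
- keeper_l (a point): where the left loop's bar sits when hooked: the slot of the keeper, a 20 mm wide steel hook on the lid's front wall. Slot 8 mm, open upwards, between that wall and an upturned 3 mm lip in front; the lip's top is 6 mm above this point, the lid's edge 13 mm above. With the lever up, the bar rests on the wall over the slot; pressing the lever down draws it in
- lever_r (a joint): right latch's steel lever (right as the robot sees it), rad: 0 = down flat on the front, tip downwards; 1.57 = pointing out; 2.5 = up stop, leaning out. 22 mm wide, 4 mm thick, 34 mm from pivot to tip. Pivot: organiser x = -96, y = -78, z = 54 mm. Stays where left; 1 N at the tip moves it, some 6 N while it pulls the lid tight; near 0 it goes over centre and holds
- loop_r (a point): middle of the cross bar (4 mm round, 30 mm long in y) of the right wire loop. The loop swings free on a pin in the lever, 11 mm from the pivot towards the tip; bar to pin 33 mm. At first it lies out along the lever, bar 10 mm past the tip. With the lever above 2.2 rad, the bar pushed towards the lid past upright clears the lip and falls in behind it by its own weight
- keeper_r (a point): where the right loop's bar sits when hooked: the slot of the keeper, a 20 mm wide steel hook on the lid's front wall. Slot 8 mm, open upwards, between that wall and an upturned 3 mm lip in front; the lip's top is 6 mm above this point, the lid's edge 13 mm above. With the lever up, the bar rests on the wall over the slot; pressing the lever down draws it in
- large_1: large fold-back clip, folded dark steel, wedge-shaped: 51 mm wide (y), 34 mm from thin jaw (-x) to 24 mm high spine (+x). Lies on one flat leaf, z up; origin at the middle of that leaf's underside. About 30 g. Its two end faces, 51 mm apart along y, are flat and parallel, good to grip. May be absent (None)
- large_2: large fold-back clip, folded dark steel, wedge-shaped: 51 mm wide (y), 34 mm from thin jaw (-x) to 24 mm high spine (+x). Lies on one flat leaf, z up; origin at the middle of that leaf's underside. About 30 g. Its two end faces, 51 mm apart along y, are flat and parallel, good to grip. May be absent (None)
- large_3: large fold-back clip, folded dark steel, wedge-shaped: 51 mm wide (y), 34 mm from thin jaw (-x) to 24 mm high spine (+x). Lies on one flat leaf, z up; origin at the middle of that leaf's underside. About 30 g. Its two end faces, 51 mm apart along y, are flat and parallel, good to grip. May be absent (None)
- small_1: small fold-back clip, folded dark steel, wedge-shaped: 32 mm wide (y), 24 mm from thin jaw (-x) to 17 mm high spine (+x). Lies on one flat leaf, z up; origin at the middle of that leaf's underside. About 14 g. Its two end faces, 32 mm apart along y, are flat and parallel, good to grip. May be absent (None)
- small_2: small fold-back clip, folded dark steel, wedge-shaped: 32 mm wide (y), 24 mm from thin jaw (-x) to 17 mm high spine (+x). Lies on one flat leaf, z up; origin at the middle of that leaf's underside. About 14 g. Its two end faces, 32 mm apart along y, are flat and parallel, good to grip. May be absent (None)
- small_3: small fold-back clip, folded dark steel, wedge-shaped: 32 mm wide (y), 24 mm from thin jaw (-x) to 17 mm high spine (+x). Lies on one flat leaf, z up; origin at the middle of that leaf's underside. About 14 g. Its two end faces, 32 mm apart along y, are flat and parallel, good to grip. May be absent (None)
- tape_gun: green hand tape gun lying flat, about 160 x 160 x 60 mm; origin under its tape roll (leave alone)
- stapler: silver stapler, 150 x 36 x 60 mm; origin under its middle, along its x (leave alone)
- jar_a: empty open glass jar, 78 mm across, 100 mm high; origin under its middle (leave alone)
- jar_b: another such jar (leave alone)
- tape_roll: roll of brown tape lying flat, 100 mm across, 48 mm high; origin under its middle (leave alone)
- staple_box: cardboard box of staples, 60 x 95 x 35 mm; origin under its middle (leave alone)
- paint_tin: tin, 70 mm across, 90 mm high; origin under its middle (leave alone)
There are look-alikes about, which are no part of the job. What is shaped like the large_1 but blue or yellow is not meant.

How it is judged:
By the outcome, as a careful person would: the job done as asked, in the order asked, and still so for the second after the job is handed in, with the robot touching nothing.
Of large_1, small_1, large_2, small_2, large_3, small_3 only 3 to 5 are there at a start; the rules pass over those that are not, and their reading is None.
At some moment in a run one of large_1, small_1, large_2, small_2, large_3, small_3 may be knocked a few centimetres aside while the robot is not near it.
Once in a run the grip may slacken for a moment while it holds something.
It also fails if it takes over 208 s, if anything falls off the work surface, if the arm or the gripper's body presses on something with over 40 N, if the wrist force passes 120 N, or if a joint passes its speed limit or range.

### The arm

A 6-joint arm with a two-finger parallel gripper is mounted at the origin on the work surface. World frame = base frame: x ahead of the robot, y to its left, z up, the work surface at z = 0. Lengths are in m, angles in rad, forces in N, time in s.
With the tool pointing down it reaches from about 0.275 to 0.85 m from the base axis. Payload 5.2 kg.
Tool frame: the origin (TCP) lies midway between the tips of the shut fingers; the grasp point (between the pads) lies bot.grip_point_offset behind it (bot.grip_point_offset is the distance from the TCP to the grasp point, in m); z points along the fingers, y is the line along which they close (so a half turn about z gives the same grasp; the last joint's range is limited). The gripper opens to 85 mm and grips with 20 to 120 N. Pads are 22 mm wide; open, the fingers measure 114 mm over their backs; the gripper's body (76 mm by 85 mm) begins 54 mm behind the grasp point. The pads swing forward as they close: fully open they stand 13 mm farther back than shut.
Start: joints at [-1.451, 0.259, 1.535, -0, 1.348, -0.203], TCP at [0.174, -0.522, 0.231] pointing down, gripper open.
Joint ranges: [-3.14, 3.14], [-0.91, 2.08], [0.19, 2.58], [-1.22, 4.36], [0.22, 2.71], [-3.12, 3.12]. Speed limits (rad/s): [2.57, 2.57, 3.14, 3.14, 3.14, 3.14].

### API

Orientations are given as a 3x3 rotation matrix whose columns are the frame's x, y, z axes.
In Python, from plant import telemetry, eyes, bot gives the robot as it stands.
- The arm moves only by the tool apply_moves, never from a script. Its arguments are lists of equal length, an entry for each row: "delta_pos": the shift along the world's x, y, z in mm, a list of three; "roll": the turn about the world's z in rad; "claw": the gripper command: -1 is shut, 1 is fully open, values between are in proportion. In form: {"delta_pos": [[x, y, z], ...], "roll": [roll, ...], "claw": [claw, ...]}. A call has 1 to 10 rows; each row shifts and turns the commanded pose from where the row before left it; what a row does not reach is not made up. A row lasts 1/8 s, in which the tool goes at most 62.5 mm and 10.7 degrees, less where a joint would pass 70% of its speed; a pose out of reach is approached as far as the arm can. A call is refused whole if a number of a shift passes 62.5 or a number of a turn 0.188, either way. A call with a gripper value outside its range is refused whole. The fingers move at their own pace and stop on an object; "newtons" is the grip in N (left out, the last holds). Time passes only in rows, so rows that do not move let the fingers close. It gives the time, the measured TCP pose, the force, the opening and the grip force at its end, in the units of the state.
- telemetry.sense(): the state, without advancing time (a new reading comes with each control period).
- eyes.capture(name): name is "scene" or "top" or "wrist"; returns the picture (384x512x3 uint8, blue, green, red); there is no depth.
- eyes.camera_params(name): a dict with "camera_matrix" (3x3 intrinsics, pixels), "pose" (4x4, takes a point from camera to world coordinates). Camera axes: x right, y down, z forward; pixel columns grow to the right and rows downward; lengths in m; the calibration is good to about 2 mm. A picture is of the moment at which its call begins: read the wrist's pose just before it. camera_params takes no time and is no camera call; for the wrist camera it gives the pose at the moment of the call.
- bot.job_done(): hands the job in; it is judged then, once.
The state is a dict: "t": time; "qpos": joint angles; "qvel": joint speeds; "joint_torque": joint torques, N m; "ee_pos": TCP position; "ee_rot": TCP orientation; "force": force on the tool from outside, world axes, zero at the start; "moment": the same for the moment, N m; "opening": opening from 0.0 (shut) to 1.0 (fully open); "grip_force": force on a finger pad.
Only numpy, scipy, OpenCV 4.12 (cv2) and the standard library are available. Lean on these libraries where they do the work, as an engineer would, in place of code of your own. Each camera call takes 0.05 s, during which the arm holds its last target. There are 200 camera calls.

## Working session

There is one attempt and no reset: what is moved stays moved. The work goes in short steps, Python scripts to look and compute and a tool call to move; the robot and the scene stay as the last step left them, time stands still between calls to the robot, and variables do not carry over. Pictures are saved under pics/ and viewed, at most 14 in all, crops included, and the job is handed in when it is done.

Besides the shell and the picture viewer there is one more tool, called after "Request:" by a JSON object that holds its "name" and its "arguments", one argument or row to a line. apply_moves: Moves the arm, as the interface text tells. Its arguments: {"type":"object","properties":{"delta_pos":{"type":"array","items":{"type":"array","items":{"type":"number"}}},"roll":{"type":"array","items":{"type":"number"}},"claw":{"type":"array","items":{"type":"number"}},"newtons":{"type":"number"}},"required":["delta_pos","roll","claw"]}

```bash
mkdir -p pics; ls; cat > h.py <<'E'
import numpy as np, cv2
from plant import telemetry, eyes, bot
def cap(n,f=None):
    P=eyes.camera_params(n); im=eyes.capture(n)
    if f: cv2.imwrite('pics/'+f,im)
    return im,P
def ray(P,u,v):
    K=np.array(P['camera_matrix']);T=np.array(P['pose'])
    d=T[:3,:3]@np.linalg.inv(K)@[u,v,1]; return T[:3,3],d/np.linalg.norm(d)
def onz(P,u,v,z):
    o,d=ray(P,u,v); return o+d*(z-o[2])/d[2]
def proj(P,X):
    T=np.linalg.inv(np.array(P['pose']));c=T[:3,:3]@X+T[:3,3];p=np.array(P['camera_matrix'])@c;return p[:2]/p[2]
def tri(P1,a,P2,b):
    o1,d1=ray(P1,*a);o2,d2=ray(P2,*b)
    s=np.linalg.lstsq(np.c_[d1,-d2],o2-o1,rcond=None)[0]
    p,q=o1+s[0]*d1,o2+s[1]*d2
    return (p+q)/2,np.linalg.norm(p-q)
E
python3 - <<'E'
from h import *
np.set_printoptions(precision=3,suppress=True)
for n in ('scene','top'):
    im,P=cap(n,n+'0.png'); cv2.imwrite('pics/'+n+'0b.png',cv2.resize(im,(800,600),interpolation=cv2.INTER_CUBIC));print(n,P['camera_matrix'],P['pose'])
print(telemetry.sense(),bot.grip_point_offset)
E
```

```text
pics
scene [[373.201   0.    257.543]
 [  0.    373.201 193.793]
 [  0.      0.      1.   ]] [[ 0.756  0.558 -0.343  0.883]
 [ 0.655 -0.633  0.413 -0.478]
 [ 0.013 -0.536 -0.844  1.   ]
 [ 0.     0.     0.     1.   ]]
top [[494.565   0.    250.339]
 [  0.    494.565 190.091]
 [  0.      0.      1.   ]] [[ 0.022 -0.99   0.138  0.258]
 [-1.    -0.023 -0.011 -0.016]
 [ 0.014 -0.138 -0.99   1.767]
 [ 0.     0.     0.     1.   ]]
{'t': 0.1, 'qpos': array([-1.451,  0.259,  1.536,  0.   ,  1.348, -0.203]), 'qvel': array([-0.   , -0.003, -0.003,  0.001,  0.001, -0.   ]), 'joint_torque': array([  0.001, -44.697, -29.125,  -0.   ,   0.006,  -0.   ]), 'ee_pos': array([ 0.174, -0.521,  0.231]), 'ee_rot': array([[ 0.948,  0.317, -0.   ],
       [ 0.317, -0.948,  0.002],
       [ 0.   , -0.002, -1.   ]]), 'force': array([ 0.23 , -0.525, -0.244]), 'moment': array([ 0.039, -0.02 ,  0.02 ]), 'grip_force': 0.0, 'opening': 1.0032045565045182} 0.0187
```

View pics/top0b.png

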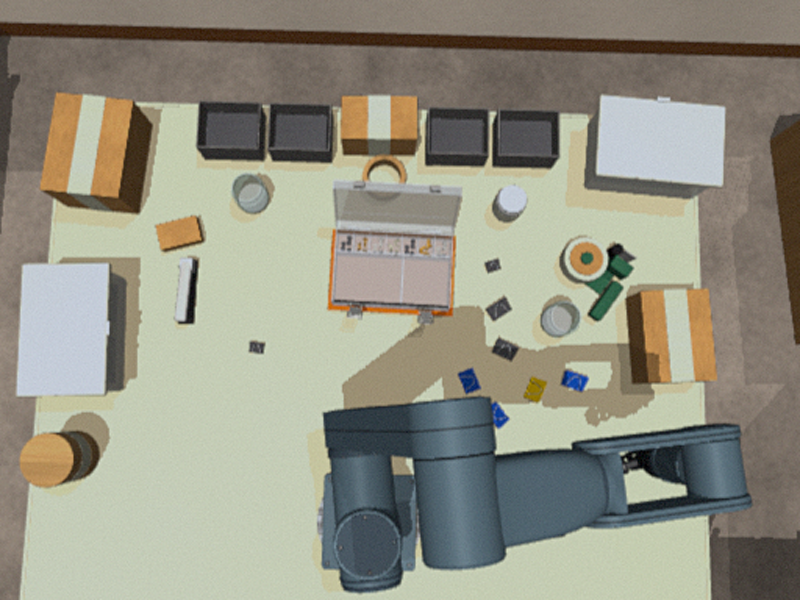

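View pics/scene0b.png

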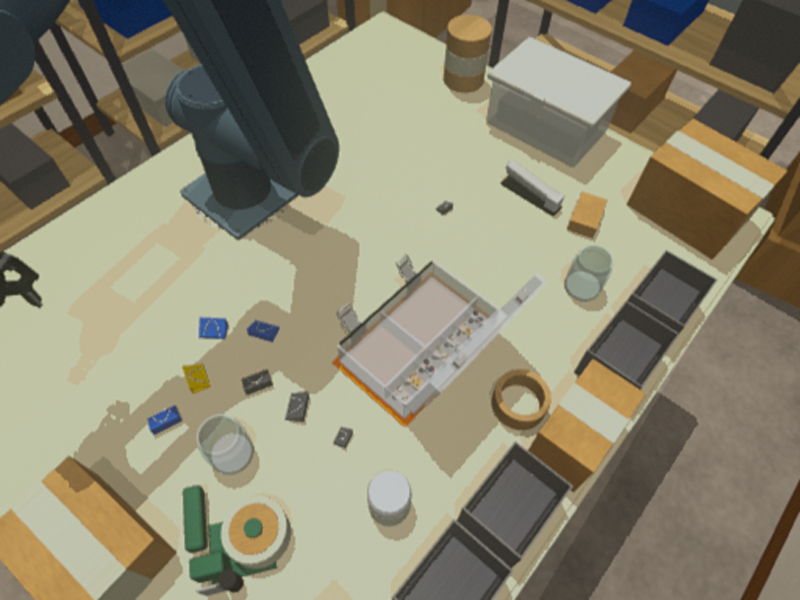

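Top view (800x600): dark clips are at (257,347) small, (492,265) small, (498,309) large and (505,349) large. The blue and yellow ones at (469,380), (499,415), (574,380) and (535,389) are look-alikes. The organiser is open at (392,270). I'll measure the clips and confirm them in a crop.

```bash
python3 - <<'E'
from h import *
np.set_printoptions(precision=4,suppress=True)
im=cv2.imread('pics/top0.png');P=eyes.camera_params('top')
tiles=[]
for n,(u,v),z in [('sL',(257,347),.008),('sR',(492,265),.008),('lA',(498,309),.012),('lB',(505,349),.012)]:
    u,v=u/1.5625,v/1.5625;r=13
    u0,v0=int(u)-r,int(v)-r
    c=im[v0:v0+2*r,u0:u0+2*r]; tiles.append(cv2.resize(c,(380,280) if 0 else (290,290),interpolation=cv2.INTER_CUBIC))
    g=c.max(2); m=((g<95)).astype(np.uint8)
    cs,_=cv2.findContours(m,cv2.RETR_EXTERNAL,cv2.CHAIN_APPROX_NONE); k=max(cs,key=cv2.contourArea)
    q=cv2.boxPoints(cv2.minAreaRect(k))+[u0,v0]
    W=np.array([onz(P,*p,z) for p in q])[:,:2]; e=[W[1]-W[0],W[2]-W[1]];l=max(e,key=np.linalg.norm)
    print(n,W.mean(0),[np.linalg.norm(x) for x in e],'long axis deg',np.degrees(np.arctan2(l[1],l[0])))
cv2.imwrite('pics/c1.png',np.vstack([np.hstack(tiles[:2]),np.hstack(tiles[2:])]))
# organiser: wall top corners
for n,p in [('padBL',(334,228)),('padFL',(329,308)),('padFR',(453,314)),('padBR',(456,228))]:
    print(n,onz(P,p[0]/1.5625,p[1]/1.5625,.004))
E
```

```text
sL [0.3825 0.2691] [np.float64(0.020121312837836955), np.float64(0.030027544278391886)] long axis deg -99.997626876685
sR [ 0.5835 -0.2678] [np.float64(0.03005837950913814), np.float64(0.02077404569929594)] long axis deg -70.04784330066559
lA [ 0.4824 -0.2816] [np.float64(0.05044347076259695), np.float64(0.029558363558125102)] long axis deg -56.8081261253021
lB [ 0.3895 -0.2961] [np.float64(0.0353438051562471), np.float64(0.0506217488796955)] long axis deg -115.49842372516363
padBL [0.6633 0.1007 0.004 ]
padFL [0.4753 0.1062 0.004 ]
padFR [ 0.468  -0.1789  0.004 ]
padBR [ 0.6704 -0.1838  0.004 ]
```

View pics/c1.png

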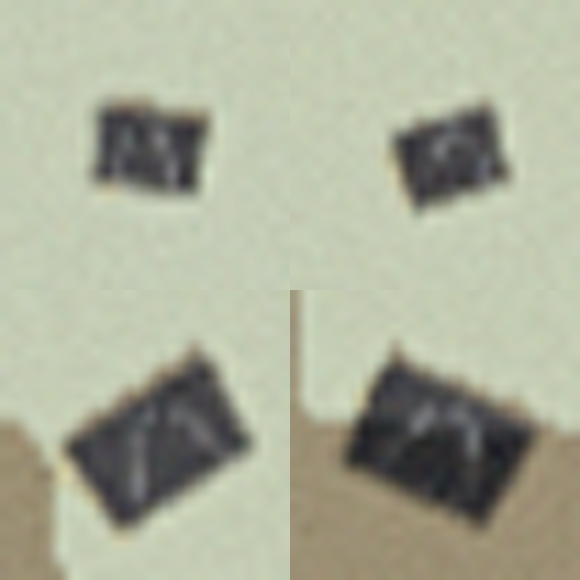

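Four dark clips confirmed, two large and two small, with sizes as described. I'll go to the lower large one first.

Request:
{"name": "apply_moves", "arguments": {
  "delta_pos": [
    [24,25,-10],
    [24,25,-10],
    [24,25,-10],
    [24,25,-10],
    [24,25,-10],
    [24,25,-10],
    [24,25,-10],
    [24,25,-10],
    [24,25,-10],
    [0,0,0]
  ],
  "roll": [-0.085,-0.085,-0.085,-0.085,-0.085,-0.085,-0.085,-0.085,-0.088,0],
  "claw": [0.55,0.55,0.55,0.55,0.55,0.55,0.55,0.55,0.55,0.55],
  "newtons": 35
}}

```text
t: 1.35
ee_pos: [0.391, -0.2942, 0.1402]
ee_rot: [[0.904, -0.428, -0.001], [-0.428, -0.904, 0.002], [-0.002, -0.002, -1.0]]
force: [-0.5, -0.6, -0.6]
opening: 0.771
grip_force: 0.0
```

```bash
cat >> h.py <<'E'
def clips(P,im,near,z=0.012,R=0.06,thr=80):
    m=(im.max(2)<thr).astype(np.uint8); m=cv2.morphologyEx(m,cv2.MORPH_CLOSE,np.ones((7,7)))
    out=[]
    for k in cv2.findContours(m,cv2.RETR_EXTERNAL,cv2.CHAIN_APPROX_NONE)[0]:
        if cv2.contourArea(k)<200: continue
        W=np.array([onz(P,*p,z)[:2] for p in k[:,0].astype(float)])
        (c,s,a)=cv2.minAreaRect((W*1000).astype(np.float32))
        c=np.array(c)/1000
        if np.linalg.norm(c-near)>R: continue
        q=cv2.boxPoints((c*1000,s,a)); e=[q[1]-q[0],q[2]-q[1]]; l=max(e,key=np.linalg.norm)
        out.append((c.round(4),np.round(s,1),'axis deg',round(np.degrees(np.arctan2(l[1],l[0]))%180,1)))
    return out
E
python3 - <<'E'
from h import *
np.set_printoptions(precision=4,suppress=True)
im,P=cap('wrist','w1.png');print(clips(P,im,[.39,-.296]));s=telemetry.sense();print(s['ee_pos'],s['ee_rot'][:,1],np.array(P['pose']),s['opening'])
im,P=cap('top','t1.png')
E
```

```text
[(array([ 0.3899, -0.3008]), array([50.9, 31.7]), 'axis deg', np.float32(64.7))]
[ 0.3906 -0.2956  0.1407] [-0.4278 -0.9039 -0.0004] [[-0.4277 -0.8586 -0.2825  0.4632]
 [-0.9039  0.4056  0.1358 -0.329 ]
 [-0.002   0.3134 -0.9496  0.2834]
 [ 0.      0.      0.      1.    ]] 0.7714571036022189
```

View pics/w1.png

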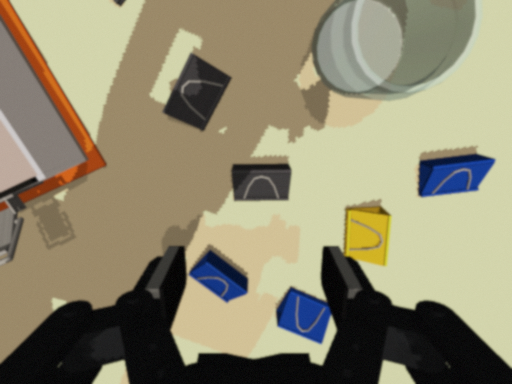

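View pics/t1.png

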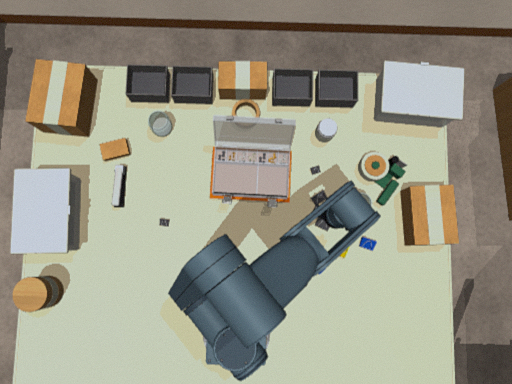

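Wrist view: the target large dark clip is at (262,182). The other large one is at (197,92), with blue and yellow look-alikes around. The top view shows no extra clip where the arm had been. Descend and grip.

Request:
{"name": "apply_moves", "arguments": {
  "delta_pos": [
    [0,-3,-35],
    [0,0,-35],
    [0,0,-35],
    [0,0,-20],
    [0,0,-11],
    [0,0,0],
    [0,0,0],
    [0,0,0],
    [0,0,0],
    [0,0,0]
  ],
  "roll": [0,0,0,0,0,0,0,0,0,0],
  "claw": [0.55,0.55,0.55,0.55,0.55,0.55,-0.3,-0.3,-0.3,-0.3]
}}

```text
t: 2.7
ee_pos: [0.391, -0.3005, 0.0065]
ee_rot: [[0.903, -0.43, 0.001], [-0.43, -0.903, -0.002], [0.002, 0.001, -1.0]]
force: [-2.4, -0.3, 7.3]
opening: 0.579
grip_force: 38.2
```

```bash
python3 - <<'E'
from h import *
s=telemetry.sense();print(s['t'],s['ee_pos'],s['opening'],s['grip_force'],s['force'])
E
```

```text
2.7 [ 0.3910029  -0.30049053  0.00645292] 0.5787116341705253 38.15297477063723 [-2.37081996 -0.29176164  7.29194082]
```

Request:
{"name": "apply_moves", "arguments": {
  "delta_pos": [
    [0,0,40],
    [0,0,50],
    [10,40,50],
    [20,46,4],
    [25,46,0],
    [25,46,0],
    [25,46,0],
    [25,46,0],
    [24,46,0],
    [0,0,0]
  ],
  "roll": [0,0,0.06,0.06,0.06,0.06,0.06,0.06,0.06,0],
  "claw": [-0.3,-0.3,-0.3,-0.3,-0.3,-0.3,-0.3,-0.3,-0.3,-0.3]
}}

```text
t: 3.95
ee_pos: [0.5451, 0.0183, 0.1476]
ee_rot: [[1.0, -0.02, 0.001], [-0.02, -1.0, 0.001], [0.001, -0.001, -1.0]]
force: [-0.1, -0.3, -1.0]
opening: 0.575
grip_force: 38.4
```

```bash
python3 - <<'E'
from h import *
np.set_printoptions(precision=4,suppress=True)
s=telemetry.sense();print(s['ee_pos'],s['opening'],s['ee_rot'][:,1])
im,P=cap('wrist','w2.png')
cv2.imwrite('pics/w2b.png',cv2.resize(im,(800,600),interpolation=cv2.INTER_CUBIC))
print(np.array(P['pose']))
# predicted corners of wall tops
a=-.025;R=np.array([[np.cos(a),-np.sin(a)],[np.sin(a),np.cos(a)]])
for p in [(-84,133),(-84,-133),(31,0)]:
    w=R@(np.array(p)/1000)+[.569,-.039];print(p,proj(P,[*w,.066])*1.5625)
E
```

```text
[0.5451 0.0183 0.1476] 0.574779614470926 [-0.0199 -0.9998 -0.0008]
[[-0.0196 -0.9506 -0.31    0.6247]
 [-0.9998  0.0182  0.0074  0.0164]
 [-0.0013  0.31   -0.9507  0.2911]
 [ 0.      0.      0.      1.    ]]
(-84, 133) [248.8803 419.1327]
(-84, -133) [758.0988 421.9208]
(31, 0) [522.2978 196.5901]
```

View pics/w2b.png

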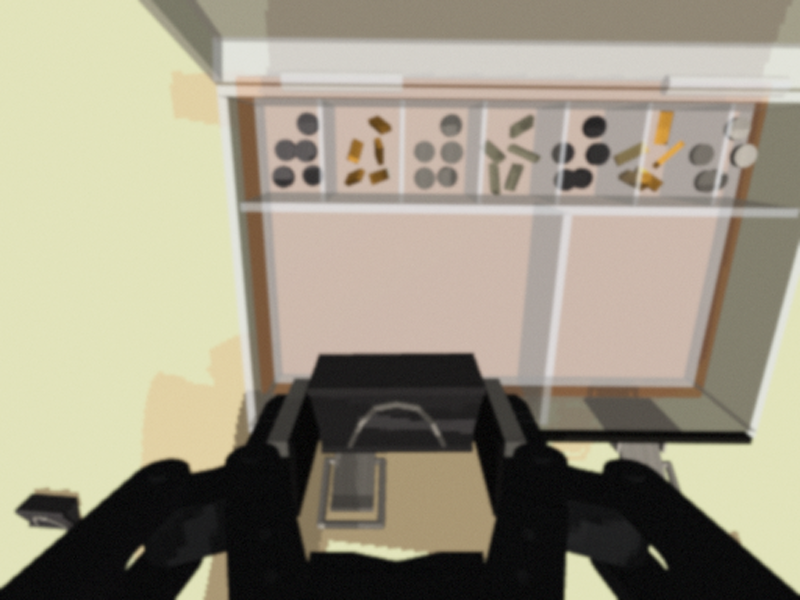

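Wrist view: the clip is held. The organiser's left back wall top is at (222,92), the inner wall top from (245,207) to (798,212), and the front right corner at (750,435). The left lever with its loop shows at (352,490), the right one at (645,455).

```bash
python3 - <<'E'
from h import *
np.set_printoptions(precision=4,suppress=True)
P=eyes.camera_params('wrist')
for n,p,z in [('FR',(750,433),.066),('BL',(222,92),.066),('inL',(245,207),.061),('inR',(798,212),.061),('divTop',(565,213),.061),('floorFL',(276,385),.009),('floorFR',(695,385),.009)]:
    print(n,onz(P,p[0]/1.5625,p[1]/1.5625,z))
E
```

```text
FR [ 0.4738 -0.1687  0.066 ]
BL [0.6452 0.0877 0.066 ]
inL [0.5964 0.0851 0.061 ]
inR [ 0.5886 -0.1711  0.061 ]
divTop [ 0.5905 -0.0631  0.061 ]
floorFL [0.4776 0.0944 0.009 ]
floorFR [ 0.4719 -0.1729  0.009 ]
```

Request:
{"name": "apply_moves", "arguments": {
  "delta_pos": [
    [22,-4,0],
    [0,0,-40],
    [0,0,-40],
    [0,0,-30],
    [0,0,-15],
    [0,0,-5],
    [0,0,0],
    [0,0,0],
    [0,0,0],
    [0,0,0]
  ],
  "roll": [0,0,0,0,0,0,0,0,0,0],
  "claw": [-0.3,-0.3,-0.3,-0.3,-0.3,-0.3,-0.3,0.5,0.5,0.5]
}}

```text
t: 5.25
ee_pos: [0.5665, 0.011, 0.0181]
ee_rot: [[1.0, -0.025, 0.001], [-0.025, -1.0, -0.0], [0.001, 0.0, -1.0]]
force: [-0.6, 0.1, 0.6]
opening: 0.747
grip_force: 0.0
```

Request:
{"name": "apply_moves", "arguments": {
  "delta_pos": [
    [0,0,40],
    [0,0,50],
    [0,0,45],
    [-17,-55,10],
    [-17,-55,0],
    [-17,-55,0],
    [-17,-55,0],
    [-17,-55,0],
    [0,-10,0],
    [0,0,0]
  ],
  "roll": [0,0,0,0.12,0.12,0.12,0.12,0.12,0,0],
  "claw": [0.5,0.5,0.5,0.5,0.5,0.55,0.55,0.55,0.55,0.55]
}}

```text
t: 6.5
ee_pos: [0.4811, -0.2743, 0.1625]
ee_rot: [[0.841, 0.541, 0.0], [0.541, -0.841, 0.0], [0.0, -0.0, -1.0]]
force: [0.1, 0.1, -0.8]
opening: 0.775
grip_force: 0.0
```

```bash
python3 - <<'E'
from h import *
np.set_printoptions(precision=4,suppress=True)
im,P=cap('wrist','w3.png');s=telemetry.sense();print(s['t'],s['ee_pos'],s['ee_rot'][:,1],s['opening'],clips(P,im,[.482,-.282],R=.15))
E
```

```text
6.55 [ 0.4812 -0.2733  0.1624] [ 0.5428 -0.8399 -0.0008] 0.7722927766746819 [(array([ 0.4824, -0.2836]), array([32.5, 52.1]), 'axis deg', np.float32(124.4)), (array([ 0.5813, -0.2712]), array([23.5, 32.7]), 'axis deg', np.float32(109.5))]
```

Request:
{"name": "apply_moves", "arguments": {
  "delta_pos": [
    [1,-9,-20],
    [0,0,-45],
    [0,0,-40],
    [0,0,-30],
    [0,0,-15],
    [0,0,-6],
    [0,0,0],
    [0,0,0],
    [0,0,0],
    [0,0,0]
  ],
  "roll": [0.01,0,0,0,0,0,0,0,0,0],
  "claw": [0.55,0.55,0.55,0.55,0.55,0.55,0.55,-0.3,-0.3,-0.3]
}}

```text
t: 7.8
ee_pos: [0.483, -0.2836, 0.0081]
ee_rot: [[0.834, 0.552, 0.002], [0.552, -0.834, -0.002], [0.001, 0.002, -1.0]]
force: [-0.9, 1.3, 6.2]
opening: 0.573
grip_force: 36.6
```

Request:
{"name": "apply_moves", "arguments": {
  "delta_pos": [
    [0,0,0],
    [0,0,40],
    [0,0,50],
    [0,10,50],
    [8,48,4],
    [8,48,0],
    [8,48,0],
    [8,48,0],
    [8,48,0],
    [5,45,0]
  ],
  "roll": [0,0,0,-0.09,-0.09,-0.09,-0.09,-0.09,-0.09,-0.075],
  "claw": [-0.3,-0.3,-0.3,-0.3,-0.3,-0.3,-0.3,-0.3,-0.3,-0.3]
}}

```text
t: 9.05
ee_pos: [0.5275, 0.0135, 0.1511]
ee_rot: [[0.999, -0.033, 0.001], [-0.033, -0.999, -0.0], [0.001, 0.0, -1.0]]
force: [-0.1, 0.7, 0.0]
opening: 0.58
grip_force: 37.3
```

```bash
python3 - <<'E'
from h import *
np.set_printoptions(precision=4,suppress=True)
im,P=cap('wrist','w4.png');s=telemetry.sense();print(s['t'],s['ee_pos'],s['ee_rot'][:,1],s['opening'],clips(P,im,[.56,.015],z=.02,R=.15))
E
```

```text
9.1 [0.5272 0.0185 0.1511] [-0.0341 -0.9994 -0.0036] 0.577125531500787 [(array([0.5651, 0.0131]), array([48.3, 31.3]), 'axis deg', np.float32(88.1))]
```

Request:
{"name": "apply_moves", "arguments": {
  "delta_pos": [
    [-2,-4,0],
    [0,0,-40],
    [0,0,-40],
    [0,0,-30],
    [0,0,-16],
    [0,0,-7],
    [0,0,0],
    [0,0,0],
    [0,0,0],
    [0,0,0]
  ],
  "roll": [0,0,0,0,0,0,0,0,0,0],
  "claw": [-0.3,-0.3,-0.3,-0.3,-0.3,-0.3,-0.3,0.5,0.5,0.5]
}}

```text
t: 10.35
ee_pos: [0.5254, 0.008, 0.0179]
ee_rot: [[1.0, -0.03, 0.001], [-0.03, -1.0, -0.0], [0.001, 0.0, -1.0]]
force: [0.3, -0.2, -0.3]
opening: 0.749
grip_force: 0.0
```

Request:
{"name": "apply_moves", "arguments": {
  "delta_pos": [
    [0,0,40],
    [0,0,50],
    [0,0,52],
    [10,-50,0],
    [10,-50,0],
    [10,-50,0],
    [10,-50,0],
    [10,-50,0],
    [6,-35,0],
    [0,0,0]
  ],
  "roll": [0,0,0,0.06,0.06,0.06,0.06,0.06,0.06,0],
  "claw": [0.5,0.5,0.5,0.3,0.1,0.1,0.1,0.1,0.1,0.1]
}}

```text
t: 11.6
ee_pos: [0.581, -0.2798, 0.159]
ee_rot: [[0.947, 0.321, 0.0], [0.321, -0.947, -0.001], [-0.0, 0.001, -1.0]]
force: [-0.4, 1.2, -0.4]
opening: 0.551
grip_force: 0.0
```

```bash
python3 - <<'E'
from h import *
np.set_printoptions(precision=4,suppress=True)
im,P=cap('wrist','w5.png');s=telemetry.sense();print(s['t'],s['ee_pos'],s['ee_rot'][:,1],s['opening'],clips(P,im,[.58,-.27],z=.008,R=.1))
E
```

```text
11.65 [ 0.5808 -0.2779  0.159 ] [ 0.3216 -0.9469 -0.0008] 0.5470612666284094 [(array([ 0.5822, -0.2702]), array([22.8, 31. ]), 'axis deg', np.float32(108.7))]
```

Request:
{"name": "apply_moves", "arguments": {
  "delta_pos": [
    [1,8,-15],
    [0,0,-45],
    [0,0,-40],
    [0,0,-30],
    [0,0,-15],
    [0,0,-6],
    [0,0,0],
    [0,0,0],
    [0,0,0],
    [0,0,0]
  ],
  "roll": [0,0,0,0,0,0,0,0,0,0],
  "claw": [0.1,0.1,0.1,0.1,0.1,0.1,0.1,-0.6,-0.6,-0.6]
}}

```text
t: 12.9
ee_pos: [0.5831, -0.2695, 0.0101]
ee_rot: [[0.946, 0.324, 0.002], [0.324, -0.946, -0.001], [0.002, 0.002, -1.0]]
force: [0.0, 0.8, 6.4]
opening: 0.349
grip_force: 34.6
```

Request:
{"name": "apply_moves", "arguments": {
  "delta_pos": [
    [0,0,0],
    [0,0,40],
    [0,0,50],
    [0,0,50],
    [-6,40,4],
    [-6,40,0],
    [-6,40,0],
    [-1,33,0],
    [0,0,0],
    [0,0,0]
  ],
  "roll": [0,0,0,0,-0.09,-0.09,-0.09,-0.08,0,0],
  "claw": [-0.6,-0.6,-0.6,-0.6,-0.6,-0.6,-0.6,-0.6,-0.6,-0.6]
}}

```text
t: 14.15
ee_pos: [0.5633, -0.1165, 0.1528]
ee_rot: [[1.0, -0.019, 0.001], [-0.019, -1.0, -0.001], [0.001, 0.001, -1.0]]
force: [-0.6, 1.2, -0.3]
opening: 0.353
grip_force: 34.6
```

Request:
{"name": "apply_moves", "arguments": {
  "delta_pos": [
    [0,0,-40],
    [0,0,-40],
    [0,0,-30],
    [0,0,-16],
    [0,0,-6],
    [0,0,0],
    [0,0,0],
    [0,0,0],
    [0,0,0],
    [0,0,40]
  ],
  "roll": [0,0,0,0,0,0,0,0,0,0],
  "claw": [-0.6,-0.6,-0.6,-0.6,-0.6,-0.6,0.1,0.1,0.1,0.1]
}}

```text
t: 15.4
ee_pos: [0.5607, -0.115, 0.0583]
ee_rot: [[1.0, -0.02, -0.006], [-0.02, -1.0, 0.003], [-0.006, -0.003, -1.0]]
force: [0.6, -0.8, -0.3]
opening: 0.549
grip_force: 0.0
```

Request:
{"name": "apply_moves", "arguments": {
  "delta_pos": [
    [0,0,50],
    [-10,20,50],
    [-22,48,0],
    [-22,48,0],
    [-22,48,0],
    [-22,48,0],
    [-22,48,0],
    [-22,48,0],
    [-22,48,0],
    [-16,30,0]
  ],
  "roll": [0,0,-0.02,-0.02,-0.02,-0.02,-0.02,-0.03,-0.02,0],
  "claw": [0.1,0.1,0.1,0.1,0.1,0.1,0.1,0.1,0.1,0.1]
}}

```text
t: 16.65
ee_pos: [0.3819, 0.2719, 0.1609]
ee_rot: [[0.986, -0.168, 0.001], [-0.168, -0.986, 0.001], [0.0, -0.001, -1.0]]
force: [0.0, 0.3, -0.6]
opening: 0.55
grip_force: 0.0
```

```bash
python3 - <<'E'
from h import *
np.set_printoptions(precision=4,suppress=True)
im,P=cap('wrist','w6.png');s=telemetry.sense();print(s['t'],s['ee_pos'],s['ee_rot'][:,1],s['opening'],clips(P,im,[.3825,.269],z=.008,R=.12))
E
```

```text
16.7 [0.38   0.2742 0.1609] [-0.1672 -0.9859 -0.0023] 0.5493575672822201 [(array([0.375 , 0.3118]), array([23. , 33.5]), 'axis deg', np.float32(107.3))]
```

The left small clip was knocked to (0.375, 0.312), so I'm following it.

Request:
{"name": "apply_moves", "arguments": {
  "delta_pos": [
    [-2,13,0],
    [-2,13,0],
    [-2,13,-30],
    [0,0,0],
    [0,0,0]
  ],
  "roll": [0.16,0.16,0.15,0,0],
  "claw": [0.1,0.1,0.1,0.1,0.1]
}}

```text
t: 17.32
ee_pos: [0.3774, 0.3087, 0.1311]
ee_rot: [[0.956, 0.293, 0.0], [0.293, -0.956, -0.0], [0.0, 0.0, -1.0]]
force: [1.3, 0.7, 0.2]
opening: 0.552
grip_force: 0.0
```

```bash
python3 - <<'E'
from h import *
np.set_printoptions(precision=4,suppress=True)
im,P=cap('wrist','w7.png');s=telemetry.sense();print(s['t'],s['ee_pos'],s['ee_rot'][:,1],s['opening'],clips(P,im,[.375,.31],z=.008,R=.06))
E
```

```text
17.375 [0.3777 0.3088 0.1314] [ 0.2929 -0.9561  0.    ] 0.5478748582816776 [(array([0.3765, 0.31  ]), array([23.1, 31. ]), 'axis deg', np.float32(107.0))]
```

Request:
{"name": "apply_moves", "arguments": {
  "delta_pos": [
    [-1,2,-40],
    [0,0,-40],
    [0,0,-25],
    [0,0,-12],
    [0,0,-4],
    [0,0,0],
    [0,0,0],
    [0,0,0],
    [0,0,0],
    [0,0,0]
  ],
  "roll": [0,0,0,0,0,0,0,0,0,0],
  "claw": [0.1,0.1,0.1,0.1,0.1,0.1,-0.6,-0.6,-0.6,-0.6]
}}

```text
t: 18.62
ee_pos: [0.377, 0.3114, 0.0107]
ee_rot: [[0.955, 0.295, 0.002], [0.295, -0.955, 0.001], [0.002, -0.0, -1.0]]
force: [-0.5, 0.4, 6.0]
opening: 0.352
grip_force: 34.3
```

Request:
{"name": "apply_moves", "arguments": {
  "delta_pos": [
    [0,0,40],
    [0,0,50],
    [0,0,50],
    [21,-50,5],
    [21,-50,0],
    [21,-50,0],
    [21,-50,0],
    [21,-50,0],
    [21,-50,0],
    [12,-50,0]
  ],
  "roll": [0,0,0,-0.05,-0.05,-0.05,-0.05,-0.05,-0.05,-0.02],
  "claw": [-0.6,-0.6,-0.6,-0.6,-0.6,-0.6,-0.6,-0.6,-0.6,-0.6]
}}

```text
t: 19.88
ee_pos: [0.5151, -0.0409, 0.1551]
ee_rot: [[1.0, -0.021, 0.002], [-0.021, -1.0, -0.0], [0.002, 0.0, -1.0]]
force: [0.4, 0.8, -0.3]
opening: 0.351
grip_force: 34.6
```

Request:
{"name": "apply_moves", "arguments": {
  "delta_pos": [
    [6,-40,0],
    [4,-36,0],
    [0,0,0]
  ],
  "roll": [0,0,0],
  "claw": [-0.6,-0.6,-0.6]
}}

```text
t: 20.25
ee_pos: [0.5245, -0.1175, 0.1549]
ee_rot: [[1.0, -0.024, 0.001], [-0.024, -1.0, -0.001], [0.001, 0.001, -1.0]]
force: [0.2, 0.5, -1.0]
opening: 0.347
grip_force: 34.6
```

Request:
{"name": "apply_moves", "arguments": {
  "delta_pos": [
    [0,0,-40],
    [0,0,-40],
    [0,0,-30],
    [0,0,-17],
    [0,0,-7],
    [0,0,0],
    [0,0,0],
    [0,0,0],
    [0,0,0],
    [0,0,40]
  ],
  "roll": [0,0,0,0,0,0,0,0,0,0],
  "claw": [-0.6,-0.6,-0.6,-0.6,-0.6,-0.6,0.1,0.1,0.1,0.1]
}}

```text
t: 21.5
ee_pos: [0.5218, -0.1141, 0.0585]
ee_rot: [[1.0, -0.021, -0.006], [-0.02, -1.0, 0.003], [-0.006, -0.003, -1.0]]
force: [-0.0, -0.2, 0.4]
opening: 0.552
grip_force: 0.0
```

Request:
{"name": "apply_moves", "arguments": {
  "delta_pos": [
    [0,0,50],
    [0,0,50],
    [-20,10,30],
    [-40,30,20],
    [-40,30,20],
    [-20,5,0],
    [0,0,0],
    [0,0,0]
  ],
  "roll": [0,0,0,0,0,0,0,0],
  "claw": [0.1,0,-1,-1,-1,-1,-1,-1]
}}

```text
t: 22.5
ee_pos: [0.4049, -0.0404, 0.2307]
ee_rot: [[1.0, -0.021, 0.001], [-0.021, -1.0, -0.0], [0.001, 0.0, -1.0]]
force: [0.4, -0.1, -0.3]
opening: 0.0
grip_force: 0.0
```

```bash
python3 - <<'E'
from h import *
np.set_printoptions(precision=4,suppress=True)
s=telemetry.sense();print(s['t'],s['ee_pos'],s['ee_rot'][:,1],s['opening'])
im,P=cap('wrist','w8.png')
cv2.imwrite('pics/w8b.png',cv2.resize(im,(800,600),interpolation=cv2.INTER_CUBIC))
np.save('P8.npy',np.array(P['pose']))
im,P=cap('top','t8.png')
E
```

```text
22.5 [ 0.4049 -0.0404  0.2307] [-0.0206 -0.9998  0.0003] 0.00043943032759690716
```

View pics/w8b.png

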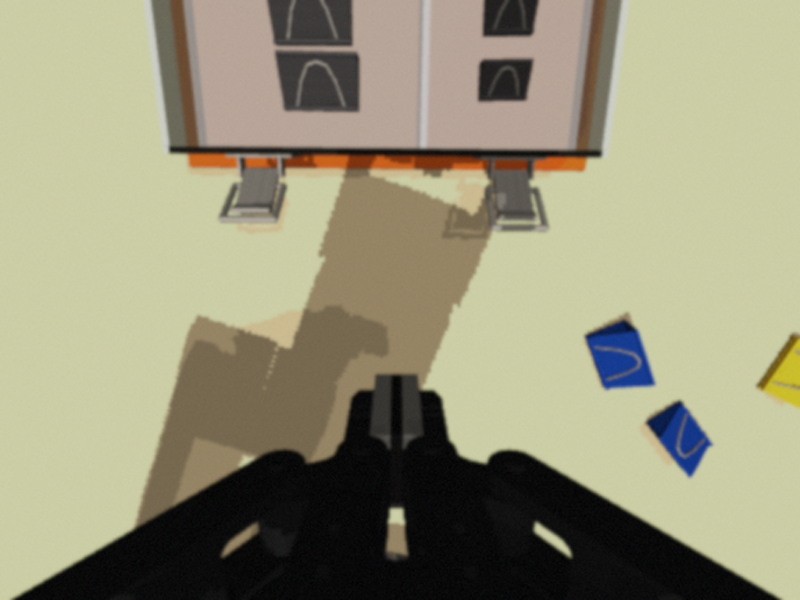

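All four clips lie in their proper bays. The levers stand roughly outward: left loop bar at (247,217), right loop bar at (518,228). Next I'll estimate the lever angles.

```bash
cat >> h.py <<'E'
OA=-0.026; OO=np.array([.560,-.0405])
def o2w(p):
    c,s=np.cos(OA),np.sin(OA);p=np.array(p)/1000
    return np.array([*(np.array([[c,-s],[s,c]])@p[:2]+OO),p[2]])
E
python3 - <<'E'
from h import *
P=eyes.camera_params('wrist');np.set_printoptions(precision=4,suppress=True)
for y in (78,-78):
    for th in (1.2,1.4,1.57,1.8,2.0,2.2,2.5):
        f=lambda r:(proj(P,o2w([-96-r*np.sin(th),y,54-r*np.cos(th)]))*1.5625).round(0)
        print(y,th,f(0),f(34),f(44))
print(proj(P,o2w([-84,133,66]))*1.5625,proj(P,o2w([-84,-133,66]))*1.5625,o2w([-96,78,54]),o2w([-96,-78,54]))
E
```

```text
78 1.2 [266. 175.] [274. 222.] [276. 235.]
78 1.4 [266. 175.] [272. 226.] [274. 240.]
78 1.57 [266. 175.] [270. 228.] [271. 244.]
78 1.8 [266. 175.] [267. 229.] [267. 245.]
78 2.0 [266. 175.] [264. 227.] [264. 243.]
78 2.2 [266. 175.] [261. 223.] [260. 238.]
78 2.5 [266. 175.] [257. 213.] [254. 225.]
-78 1.2 [513. 176.] [505. 223.] [503. 236.]
-78 1.4 [513. 176.] [507. 227.] [506. 242.]
-78 1.57 [513. 176.] [509. 230.] [508. 245.]
-78 1.8 [513. 176.] [512. 230.] [511. 246.]
-78 2.0 [513. 176.] [514. 229.] [515. 244.]
-78 2.2 [513. 176.] [517. 225.] [518. 240.]
-78 2.5 [513. 176.] [521. 215.] [523. 227.]
[167.7081 154.7749] [610.998  157.3699] [0.4661 0.04   0.054 ] [ 0.462 -0.116  0.054]
```

The levers are near their up stop already. Now I'll go over the lid and behind it.

Request:
{"name": "apply_moves", "arguments": {
  "delta_pos": [
    [0,0,40],
    [20,0,35],
    [45,0,0],
    [45,0,0],
    [45,0,0],
    [45,-1,0],
    [45,-1,0],
    [45,-1,0],
    [42,-1,0],
    [0,0,0]
  ],
  "roll": [0,0,0,0,0,0,0,0,0,0],
  "claw": [-1,-1,-1,-1,-1,-1,-1,-1,-1,-1]
}}

```text
t: 23.85
ee_pos: [0.7385, -0.0446, 0.3004]
ee_rot: [[1.0, -0.02, -0.005], [-0.02, -1.0, 0.001], [-0.005, -0.001, -1.0]]
force: [0.0, 0.5, -0.2]
opening: -0.002
grip_force: 0.0
```

```bash
python3 - <<'E'
from h import *
np.set_printoptions(precision=4,suppress=True)
P=eyes.camera_params('top');im=cv2.imread('pics/t8.png')
# lid corners in t1 (512px): front edge line top
print([onz(P,u,v,.221) for u,v in [(214,117),(295,122)]], o2w([151,133,221]),o2w([151,-133,221]))
s=telemetry.sense();print(s['ee_pos'],s['force'])
E
```

```text
[array([0.7085, 0.0886, 0.221 ]), array([ 0.6986, -0.1726,  0.221 ])] [0.7144 0.0885 0.221 ] [ 0.7075 -0.1774  0.221 ]
[ 0.7385 -0.0446  0.3004] [ 0.0491  0.5018 -0.2229]
```

Request:
{"name": "apply_moves", "arguments": {
  "delta_pos": [
    [0,0,-40],
    [0,0,-40],
    [0,0,-30],
    [-15,0,0],
    [-15,0,0],
    [-15,0,0],
    [-15,0,0],
    [-15,0,0],
    [-15,0,0],
    [0,0,0]
  ],
  "roll": [0,0,0,0,0,0,0,0,0,0],
  "claw": [-1,-1,-1,-1,-1,-1,-1,-1,-1,-1]
}}

```text
t: 25.1
ee_pos: [0.645, -0.0441, 0.1958]
ee_rot: [[1.0, -0.021, -0.0], [-0.021, -1.0, 0.0], [-0.0, -0.0, -1.0]]
force: [-0.1, 0.8, 0.1]
opening: 0.002
grip_force: 0.0
```

Request:
{"name": "apply_moves", "arguments": {
  "delta_pos": [
    [-14,1,0],
    [-14,0,0],
    [-14,0,0],
    [-14,0,0],
    [-14,0,0],
    [-14,0,0],
    [-10,0,0],
    [-10,0,0],
    [0,0,0],
    [0,0,0]
  ],
  "roll": [0,0,0,0,0,0,0,0,0,0],
  "claw": [-1,-1,-1,-1,-1,-1,-1,-1,-1,-1]
}}

```text
t: 26.35
ee_pos: [0.5425, -0.0431, 0.1956]
ee_rot: [[1.0, -0.02, 0.001], [-0.02, -1.0, -0.0], [0.001, 0.0, -1.0]]
force: [0.3, 0.0, 0.4]
opening: 0.004
grip_force: 0.0
```

```bash
python3 - <<'E'
from h import *
np.set_printoptions(precision=4,suppress=True)
s=telemetry.sense();print(s['ee_pos'],s['force'])
im,P=cap('scene','s9.png');cv2.imwrite('pics/s9b.png',cv2.resize(im[110:320,130:400],None,fx=2.2,fy=2.2,interpolation=cv2.INTER_CUBIC))
E
```

```text
[ 0.5425 -0.0431  0.1956] [0.3128 0.0034 0.3717]
```

View pics/s9b.png

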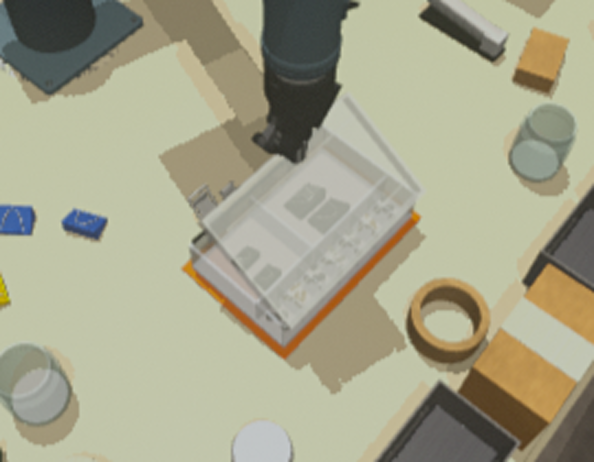

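The lid is about half down and falling. I'll retract to the front and wait.

Request:
{"name": "apply_moves", "arguments": {
  "delta_pos": [
    [0,0,40],
    [-40,0,10],
    [-45,0,0],
    [-45,0,0],
    [-14,0,0],
    [0,0,0],
    [0,0,0],
    [0,0,0],
    [0,0,0],
    [0,0,0]
  ],
  "roll": [0,0,0,0,0,0,0,0,0,0],
  "claw": [-1,-1,-1,-1,-1,-1,-1,-1,-1,-1]
}}

```text
t: 27.65
ee_pos: [0.3984, -0.043, 0.2453]
ee_rot: [[1.0, -0.02, -0.0], [-0.02, -1.0, 0.0], [-0.0, -0.0, -1.0]]
force: [-0.1, -0.5, 0.1]
opening: -0.002
grip_force: 0.0
```

Request:
{"name": "apply_moves", "arguments": {
  "delta_pos": [
    [0,0,0],
    [0,0,0],
    [0,0,0],
    [0,0,0],
    [0,0,0],
    [0,0,0],
    [0,0,0],
    [0,0,0],
    [0,0,0],
    [0,0,0]
  ],
  "roll": [0,0,0,0,0,0,0,0,0,0],
  "claw": [-1,-1,-1,-1,-1,-1,-1,-1,-1,-1]
}}

```text
t: 28.9
ee_pos: [0.3982, -0.043, 0.2455]
ee_rot: [[1.0, -0.02, 0.0], [-0.02, -1.0, 0.0], [0.0, -0.0, -1.0]]
force: [0.1, 0.1, 0.1]
opening: -0.003
grip_force: 0.0
```

```bash
python3 - <<'E'
from h import *
np.set_printoptions(precision=4,suppress=True)
im,P=cap('wrist','w10.png');s=telemetry.sense();print(s['ee_pos'])
cv2.imwrite('pics/w10b.png',cv2.resize(im[60:240,80:420],None,fx=2.35,fy=2.35,interpolation=cv2.INTER_CUBIC))
E
```

```text
[ 0.3982 -0.043   0.2455]
```

View pics/w10b.png

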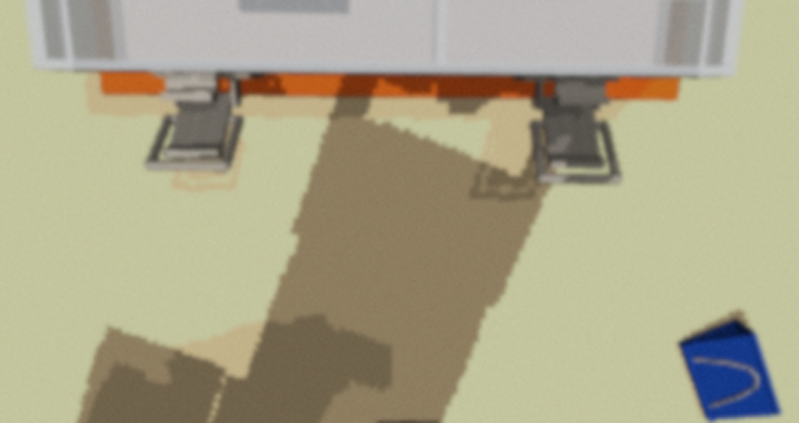

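The lid is down on its seal. In the crop the left loop bar is at (192,165), the right one at (578,180), and the lid's front corners are at (33,68) and (735,75).

```bash
python3 - <<'E'
from h import *
np.set_printoptions(precision=4,suppress=True)
P=eyes.camera_params('wrist')
f=lambda x,y,z:onz(P,80+x/2.35,60+y/2.35,z)
print('edge',f(33,68,.094),f(735,75,.094),'pred',o2w([-84,133,94]),o2w([-84,-133,94]))
for n,x,y,s in (('L',192,165,78),('R',578,180,-78)):
    for th in (2.2,2.35,2.5):
        b=o2w([-96-44*np.sin(th),s,54-44*np.cos(th)])
        print(n,th,f(x,y,b[2]),'pred',b)
E
```

```text
edge [0.4817 0.0969 0.094 ] [ 0.4739 -0.1691  0.094 ] pred [0.4795 0.0946 0.094 ] [ 0.4726 -0.1713  0.094 ]
L 2.2 [0.4427 0.0448 0.0799] pred [0.4305 0.0409 0.0799]
L 2.35 [0.4433 0.0433 0.0849] pred [0.4348 0.0408 0.0849]
L 2.5 [0.4438 0.0421 0.0893] pred [0.4397 0.0407 0.0893]
R 2.2 [ 0.4334 -0.1148  0.0799] pred [ 0.4264 -0.1151  0.0799]
R 2.35 [ 0.4341 -0.1136  0.0849] pred [ 0.4307 -0.1152  0.0849]
R 2.5 [ 0.4348 -0.1126  0.0893] pred [ 0.4357 -0.1153  0.0893]
```

Request:
{"name": "apply_moves", "arguments": {
  "delta_pos": [
    [2,43,-30],
    [2,42,-30],
    [2,0,-40],
    [2,0,-30],
    [2,0,-18],
    [2,0,-10],
    [0,0,0]
  ],
  "roll": [0,0,0,0,0,0,0],
  "claw": [-1,-1,-1,-1,-1,-1,-1]
}}

```text
t: 29.82
ee_pos: [0.41, 0.042, 0.0872]
ee_rot: [[1.0, -0.02, -0.001], [-0.02, -1.0, 0.0], [-0.001, -0.0, -1.0]]
force: [-0.6, 0.1, 0.1]
opening: -0.003
grip_force: 0.0
```

```bash
python3 - <<'E'
from h import *
np.set_printoptions(precision=4,suppress=True)
s=telemetry.sense();print(s['t'],s['ee_pos'],s['force'])
E
```

```text
29.825 [0.41   0.042  0.0872] [-0.6437  0.1383  0.0937]
```

Request:
{"name": "apply_moves", "arguments": {
  "delta_pos": [
    [8,0,0],
    [8,0,0],
    [8,0,0],
    [8,0,0],
    [6,0,0],
    [4,0,0],
    [4,0,0],
    [0,0,0],
    [0,0,0]
  ],
  "roll": [0,0,0,0,0,0,0,0,0],
  "claw": [-1,-1,-1,-1,-1,-1,-1,-1,-1]
}}

```text
t: 30.95
ee_pos: [0.4559, 0.042, 0.0875]
ee_rot: [[1.0, -0.02, -0.0], [-0.02, -1.0, 0.0], [-0.0, -0.0, -1.0]]
force: [0.8, -0.7, 0.1]
opening: 0.003
grip_force: 0.0
```

Request:
{"name": "apply_moves", "arguments": {
  "delta_pos": [
    [-20,0,0],
    [-25,0,0],
    [-40,0,20],
    [0,0,0]
  ],
  "roll": [0,0,0,0],
  "claw": [-1,-1,-1,-1]
}}

```text
t: 31.45
ee_pos: [0.369, 0.0423, 0.1081]
ee_rot: [[1.0, -0.02, -0.0], [-0.02, -1.0, -0.0], [-0.0, 0.0, -1.0]]
force: [0.8, -0.9, 0.4]
opening: -0.005
grip_force: 0.0
```

```bash
python3 - <<'E'
from h import *
np.set_printoptions(precision=4,suppress=True)
im,P=cap('wrist','w11.png');s=telemetry.sense();print(s['ee_pos'],s['force'])
cv2.imwrite('pics/w11b.png',cv2.resize(im,None,fx=1.3,fy=1.3,interpolation=cv2.INTER_CUBIC))
f=lambda p:proj(P,o2w(p)+[.002,.002,0])*1.3
print('bar hooked',f([-86,78,92]),'keeper',f([-88,78,81]),'tip2.5',f([-116,78,81]))
E
```

```text
[0.3708 0.042  0.1081] [ 0.59   -0.4319 -0.4256]
bar hooked [324.246   28.3898] keeper [324.5891  40.4092] tip2.5 [324.4071 118.8409]
```

View pics/w11b.png

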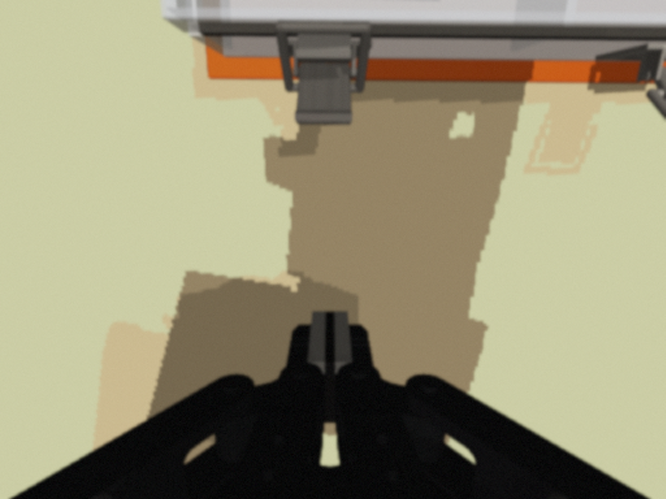

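The left loop bar now lies on the lid wall at (324,30), behind the lip, with the lever tip at (324,118) as predicted. Same for the right.

Request:
{"name": "apply_moves", "arguments": {
  "delta_pos": [
    [5,-39,0],
    [10,-39,0],
    [10,-39,0],
    [10,-39,0],
    [0,0,-20],
    [0,0,0]
  ],
  "roll": [0,0,0,0,0,0],
  "claw": [-1,-1,-1,-1,-1,-1]
}}

```text
t: 32.25
ee_pos: [0.4057, -0.1142, 0.0862]
ee_rot: [[1.0, -0.021, -0.003], [-0.021, -1.0, 0.002], [-0.003, -0.002, -1.0]]
force: [-1.1, -0.8, 0.9]
opening: -0.001
grip_force: 0.0
```

Request:
{"name": "apply_moves", "arguments": {
  "delta_pos": [
    [8,0,0],
    [8,0,0],
    [8,0,0],
    [8,0,0],
    [6,0,0],
    [4,0,0],
    [4,0,0],
    [0,0,0],
    [0,0,0]
  ],
  "roll": [0,0,0,0,0,0,0,0,0],
  "claw": [-1,-1,-1,-1,-1,-1,-1,-1,-1]
}}

```text
t: 33.38
ee_pos: [0.4517, -0.1138, 0.0874]
ee_rot: [[1.0, -0.02, -0.001], [-0.02, -1.0, 0.0], [-0.001, -0.0, -1.0]]
force: [-1.7, -0.1, 0.8]
opening: -0.004
grip_force: 0.8
```

Request:
{"name": "apply_moves", "arguments": {
  "delta_pos": [
    [-20,0,0],
    [-25,0,0],
    [-40,0,20],
    [0,0,0]
  ],
  "roll": [0,0,0,0],
  "claw": [-1,-1,-1,-1]
}}

```text
t: 33.88
ee_pos: [0.3658, -0.1139, 0.1083]
ee_rot: [[1.0, -0.022, 0.001], [-0.022, -1.0, -0.001], [0.001, 0.001, -1.0]]
force: [0.6, -0.6, -0.2]
opening: 0.001
grip_force: 0.0
```

```bash
python3 - <<'E'
from h import *
np.set_printoptions(precision=4,suppress=True)
im,P=cap('wrist','w12.png');s=telemetry.sense();print(s['ee_pos'],s['force'])
cv2.imwrite('pics/w12b.png',cv2.resize(im[:200],None,fx=1.5,fy=1.5,interpolation=cv2.INTER_CUBIC))
f=lambda p:proj(P,o2w(p)+[.002,.002,0])*1.5
print('bar hooked',f([-86,-78,92]),'tip2.5',f([-116,-78,81]))
E
```

```text
[ 0.3672 -0.1144  0.1082] [-0.2013 -0.3237 -0.3129]
bar hooked [372.8222  36.5282] tip2.5 [373.2653 140.1   ]
```

View pics/w12b.png

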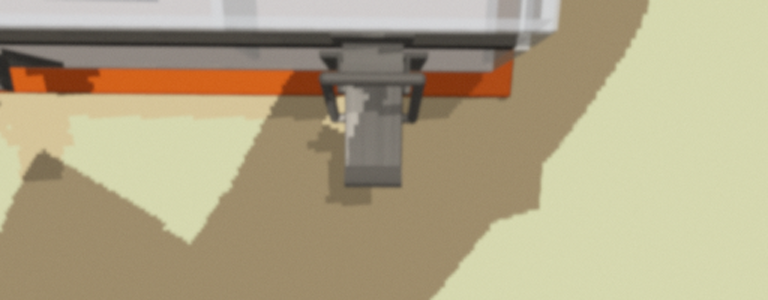

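Right: the bar stopped at (372,78), in front of the lip, and the lever tip is at (373,178), so the lever leans out too far. I'll estimate its angle.

```bash
python3 - <<'E'
from h import *
np.set_printoptions(precision=1,suppress=True)
P=eyes.camera_params('wrist')
f=lambda p:proj(P,o2w(p)+[.002,.002,0])*1.5
for th in (1.6,1.8,1.9,2,2.1,2.2,2.3,2.4,2.5):
    pin=np.array([-96-11*np.sin(th),54-11*np.cos(th)])
    bars=[(a,f([pin[0]+33*np.sin(a),-78,pin[1]+33*np.cos(a)])[1]) for a in (-.2,0,.2,.4,.6)]
    print(th,'tip',f([-96-34*np.sin(th),-78,54-34*np.cos(th)]),'tipxz',-96-34*np.sin(th),54-34*np.cos(th),'bar rows',[round(b[1]) for b in bars],pin)
E
```

```text
1.6 tip [372.8 179.5] tipxz -129.98550250341117 54.99278375824382 bar rows [137, 116, 95, 74, 56] [-107.    54.3]
1.8 tip [372.5 178.7] tipxz -129.11081944985864 61.72487121956496 bar rows [136, 115, 93, 72, 54] [-106.7   56.5]
1.9 tip [372.4 176.9] tipxz -128.1742029813721 64.99184527335912 bar rows [135, 114, 92, 71, 52] [-106.4   57.6]
2 tip [372.3 174.2] tipxz -126.91611251207317 68.14899244260285 bar rows [134, 112, 90, 69, 51] [-106.    58.6]
2.1 tip [372.2 170.5] tipxz -125.34911846606171 71.16476755639516 bar rows [132, 110, 88, 67, 48] [-105.5   59.6]
2.2 tip [372.1 165.8] tipxz -123.48887772986606 74.00903798668176 bar rows [130, 108, 86, 64, 46] [-104.9   60.5]
2.3 tip [371.9 160.1] tipxz -121.3539772140085 76.65338472351402 bar rows [128, 106, 83, 61, 43] [-104.2   61.3]
2.4 tip [371.8 153.4] tipxz -118.96574813873913 79.07138632840234 bar rows [125, 103, 80, 58, 39] [-103.4   62.1]
2.5 tip [371.7 145.7] tipxz -116.34805289953452 81.23888292859574 bar rows [122, 100, 77, 55, 36] [-102.6   62.8]
```

The right lever is at about 1.9 rad. I'll grip its tip by the sides and swing it back up, so the bar should fall in.

Request:
{"name": "apply_moves", "arguments": {
  "delta_pos": [
    [30,0,0],
    [40,0,0],
    [0,0,-25],
    [0,0,-20],
    [0,0,-10],
    [0,0,0],
    [0,0,0],
    [0,0,0],
    [0,0,0]
  ],
  "roll": [0,0,0,0,0,0,0,0,0],
  "claw": [0,0,0,0,0,0,-1,-1,-1],
  "newtons": 25
}}

```text
t: 35.05
ee_pos: [0.4376, -0.1128, 0.0532]
ee_rot: [[1.0, -0.021, 0.001], [-0.021, -1.0, 0.002], [0.001, -0.002, -1.0]]
force: [1.4, 5.8, 0.4]
opening: 0.248
grip_force: 26.1
```

```bash
python3 - <<'E'
from h import *
np.set_printoptions(precision=4,suppress=True)
s=telemetry.sense();print(s['t'],s['ee_pos'],s['force'],s['opening'],s['grip_force'])
E
```

```text
35.05 [ 0.4376 -0.1128  0.0532] [1.4419 5.7732 0.3604] 0.24773739959159002 26.13190233707428
```

Request:
{"name": "apply_moves", "arguments": {
  "delta_pos": [
    [1,0,3],
    [1,0,3],
    [2,0,2],
    [2,0,2],
    [3,0,2],
    [0,0,0],
    [0,0,0]
  ],
  "roll": [0,0,0,0,0,0,0],
  "claw": [-1,-1,-1,-1,-1,-1,-1]
}}

```text
t: 35.92
ee_pos: [0.4438, -0.1128, 0.0641]
ee_rot: [[1.0, -0.02, -0.005], [-0.02, -1.0, 0.002], [-0.005, -0.002, -1.0]]
force: [-4.6, 4.3, -1.8]
opening: 0.242
grip_force: 24.7
```

Request:
{"name": "apply_moves", "arguments": {
  "delta_pos": [
    [0,0,0],
    [0,0,0],
    [0,0,0],
    [0,0,35],
    [-35,0,20],
    [-35,0,0],
    [0,0,-22],
    [0,0,0]
  ],
  "roll": [0,0,0,0,0,0,0,0],
  "claw": [0,0,0,0,0,0,-1,-1]
}}

```text
t: 36.92
ee_pos: [0.3754, -0.1138, 0.0972]
ee_rot: [[1.0, -0.021, -0.001], [-0.021, -1.0, 0.001], [-0.001, -0.001, -1.0]]
force: [-0.4, -0.3, -0.8]
opening: 0.08
grip_force: 0.0
```

```bash
python3 - <<'E'
from h import *
np.set_printoptions(precision=4,suppress=True)
im,P=cap('wrist','w13.png');s=telemetry.sense();print(s['ee_pos'],s['force'])
cv2.imwrite('pics/w13b.png',cv2.resize(im[:200],None,fx=1.5,fy=1.5,interpolation=cv2.INTER_CUBIC))
f=lambda p:proj(P,o2w(p)+[.002,.002,0])*1.5
print('bar hooked',f([-86,-78,92]),'tip2.5',f([-116,-78,81]),'2.3',f([-121,-78,76.6]))
E
```

```text
[ 0.3762 -0.1142  0.0977] [ 0.2459 -0.6184  0.1025]
bar hooked [373.5654  65.9077] tip2.5 [373.9073 170.8787] 2.3 [374.055  185.0448]
```

View pics/w13b.png

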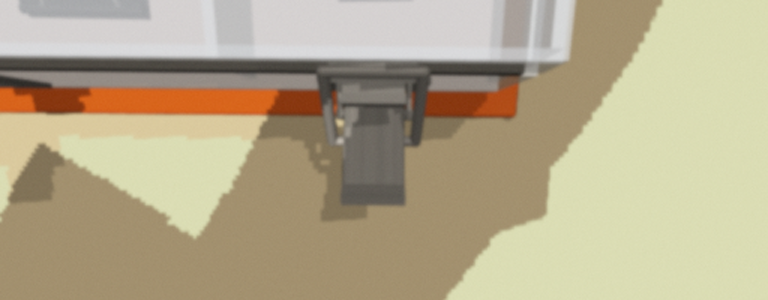

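The right bar now lies on the lid wall at (373,72), behind the lip at (373,92). Next I press the right lever down.

Request:
{"name": "apply_moves", "arguments": {
  "delta_pos": [
    [30,0,0],
    [29,0,0],
    [-2,0,-11],
    [0,0,-10],
    [-3,0,-8],
    [-2,0,-7],
    [-2,0,-6],
    [0,0,0]
  ],
  "roll": [0,0,0,0,0,0,0,0],
  "claw": [-1,-1,-1,-1,-1,-1,-1,-1]
}}

```text
t: 37.98
ee_pos: [0.4258, -0.114, 0.0552]
ee_rot: [[1.0, -0.02, -0.0], [-0.02, -1.0, 0.0], [-0.0, -0.0, -1.0]]
force: [0.2, 0.1, 0.4]
opening: -0.002
grip_force: 0.0
```

Request:
{"name": "apply_moves", "arguments": {
  "delta_pos": [
    [0,0,-4],
    [1,0,-4],
    [1,0,-4],
    [2,0,-4],
    [2,0,-4],
    [0,0,0]
  ],
  "roll": [0,0,0,0,0,0],
  "claw": [-1,-1,-1,-1,-1,-1]
}}

```text
t: 38.72
ee_pos: [0.4322, -0.1138, 0.0351]
ee_rot: [[1.0, -0.02, -0.0], [-0.02, -1.0, 0.001], [-0.0, -0.001, -1.0]]
force: [0.0, 0.6, -0.1]
opening: -0.002
grip_force: 0.2
```

```bash
python3 - <<'E'
from h import *
np.set_printoptions(precision=4,suppress=True)
s=telemetry.sense();print(s['t'],s['ee_pos'],s['force'])
E
```

```text
38.725 [ 0.4322 -0.1138  0.0351] [ 0.0428  0.6212 -0.0896]
```

Request:
{"name": "apply_moves", "arguments": {
  "delta_pos": [
    [4,0,-3],
    [4,0,-2],
    [3,0,-1],
    [3,0,0],
    [3,0,0]
  ],
  "roll": [0,0,0,0,0],
  "claw": [-1,-1,-1,-1,-1]
}}

```text
t: 39.35
ee_pos: [0.4489, -0.1138, 0.0294]
ee_rot: [[1.0, -0.02, -0.001], [-0.02, -1.0, 0.0], [-0.001, -0.0, -1.0]]
force: [-10.4, -2.3, 5.2]
opening: -0.002
grip_force: 4.8
```

Request:
{"name": "apply_moves", "arguments": {
  "delta_pos": [
    [2,0,0],
    [2,0,0],
    [1,0,0]
  ],
  "roll": [0,0,0],
  "claw": [-1,-1,-1]
}}

```text
t: 39.72
ee_pos: [0.4489, -0.1137, 0.0293]
ee_rot: [[1.0, -0.018, -0.011], [-0.018, -1.0, 0.001], [-0.011, -0.001, -1.0]]
force: [-23.6, -6.8, 15.6]
opening: -0.002
grip_force: 11.7
```

Request:
{"name": "apply_moves", "arguments": {
  "delta_pos": [
    [1,0,0],
    [0,0,0],
    [-6,0,0],
    [-30,0,0],
    [-25,0,40],
    [0,20,40],
    [0,0,0]
  ],
  "roll": [0,0,0,0,0,0,0],
  "claw": [-1,-1,-1,-1,-1,-1,-1]
}}

```text
t: 40.6
ee_pos: [0.3971, -0.0947, 0.1128]
ee_rot: [[1.0, -0.019, 0.008], [-0.019, -1.0, -0.004], [0.008, 0.004, -1.0]]
force: [0.5, 0.4, -0.5]
opening: 0.002
grip_force: 0.0
```

```bash
python3 - <<'E'
from h import *
np.set_printoptions(precision=4,suppress=True)
im,P=cap('wrist','w14.png');s=telemetry.sense();print(s['ee_pos'],s['force'])
cv2.imwrite('pics/w14b.png',cv2.resize(im[:200],None,fx=1.5,fy=1.5,interpolation=cv2.INTER_CUBIC))
f=lambda p:proj(P,o2w(p)+[.002,.002,0])*1.5
print('keeper',f([-88,-78,75]),'tip0',f([-98,-78,20]),'Ltip2.5',f([-116,78,81]),'edge',f([-84,0,88]),f([-84,0,94]))
E
```

```text
[ 0.3962 -0.0947  0.1113] [-0.1434  0.6286  0.8091]
keeper [427.7202 148.9007] tip0 [415.6787 168.2565] Ltip2.5 [  8.937  224.4957] edge [202.4122 135.6961] [195.9078 135.5457]
```

View pics/w14b.png

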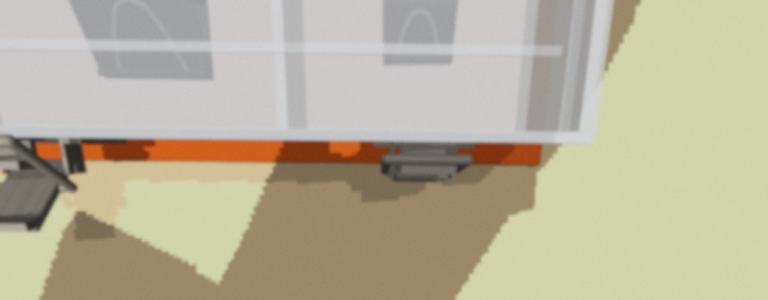

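The lever is down. I'll check the geometry numerically by projecting the bar and pin ends for both latches.

```bash
python3 - <<'E'
from h import *
np.set_printoptions(precision=0,suppress=True)
P=eyes.camera_params('wrist')
f=lambda p:proj(P,o2w(p)+[.002,.002,0])*1.5
print('R hooked bar ends',f([-88,-63,75]),f([-88,-93,75]),'R pin ends',f([-96,-63,43]),f([-96,-93,43]),'unhooked bar',f([-98,-63,75]),f([-98,-93,75]))
print('R lever tip corners',f([-98,-67,20]),f([-98,-89,20]))
print('L wire right: pin',f([-102.6,63,62.8]),'bar hooked',f([-86,63,92]),'L tip corner',f([-116,67,81]))
s=telemetry.sense();print(s['ee_pos'],s['t'])
E
```

```text
R hooked bar ends [388. 146.] [470. 147.] R pin ends [386. 164.] [455. 165.] unhooked bar [387. 174.] [468. 175.]
R lever tip corners [394. 166.] [439. 166.]
L wire right: pin [ 70. 182.] bar hooked [  5. 138.] L tip corner [ 35. 223.]
[ 0. -0.  0.] 40.65
```

Request:
{"name": "apply_moves", "arguments": {
  "delta_pos": [
    [10,46,0],
    [12,46,0],
    [12,45,0],
    [12,0,-6],
    [0,0,-10],
    [-2,0,-8],
    [-3,0,-9],
    [-4,0,-9],
    [-3,0,-8],
    [-1,0,-7]
  ],
  "roll": [0,0,0,0,0,0,0,0,0,0],
  "claw": [-1,-1,-1,-1,-1,-1,-1,-1,-1,-1]
}}

```text
t: 41.9
ee_pos: [0.4226, 0.0425, 0.051]
ee_rot: [[1.0, -0.021, -0.008], [-0.021, -1.0, 0.0], [-0.008, -0.0, -1.0]]
force: [-7.1, -1.4, 2.2]
opening: 0.002
grip_force: 3.2
```

```bash
python3 - <<'E'
from h import *
s=telemetry.sense();print(s['t'],s['ee_pos'],s['force'])
E
```

```text
41.9 [0.42260711 0.04249555 0.05096048] [-7.09032519 -1.41736543  2.22453279]
```

Request:
{"name": "apply_moves", "arguments": {
  "delta_pos": [
    [-14,0,0],
    [0,0,40],
    [18,0,0],
    [0,0,0],
    [0,0,-12],
    [0,0,-10],
    [0,0,-8],
    [0,0,-6],
    [0,0,-4],
    [0,0,0]
  ],
  "roll": [0,0,0,0,0,0,0,0,0,0],
  "claw": [-1,-1,-1,-1,-1,-1,-1,-1,-1,-1]
}}

```text
t: 43.15
ee_pos: [0.431, 0.043, 0.0522]
ee_rot: [[1.0, -0.02, -0.0], [-0.02, -1.0, 0.0], [-0.0, -0.0, -1.0]]
force: [0.4, 0.4, -0.4]
opening: -0.0
grip_force: 0.0
```

```bash
python3 - <<'E'
from h import *
s=telemetry.sense();print(s['t'],s['ee_pos'],s['force'])
im,P=cap('wrist','w15.png')
E
```

```text
43.15 [0.43102956 0.04303055 0.05223964] [ 0.35391535  0.44759157 -0.40414709]
```

Request:
{"name": "apply_moves", "arguments": {
  "delta_pos": [
    [0,0,-4],
    [1,0,-4],
    [1,0,-4],
    [1,0,-4],
    [2,0,-2],
    [4,0,-3],
    [4,0,-1],
    [3,0,0],
    [3,0,0],
    [0,0,0]
  ],
  "roll": [0,0,0,0,0,0,0,0,0,0],
  "claw": [-1,-1,-1,-1,-1,-1,-1,-1,-1,-1]
}}

```text
t: 44.45
ee_pos: [0.4512, 0.0429, 0.0308]
ee_rot: [[1.0, -0.02, 0.002], [-0.02, -1.0, -0.0], [0.002, 0.0, -1.0]]
force: [0.5, 0.4, -0.4]
opening: 0.001
grip_force: 0.1
```

Request:
{"name": "apply_moves", "arguments": {
  "delta_pos": [
    [2,0,0],
    [2,0,0],
    [2,0,0],
    [1,0,0]
  ],
  "roll": [0,0,0,0],
  "claw": [-1,-1,-1,-1]
}}

```text
t: 44.95
ee_pos: [0.4535, 0.0431, 0.0301]
ee_rot: [[1.0, -0.02, -0.007], [-0.02, -1.0, 0.0], [-0.007, -0.0, -1.0]]
force: [-12.2, -2.5, 8.0]
opening: 0.0
grip_force: 6.2
```

Request:
{"name": "apply_moves", "arguments": {
  "delta_pos": [
    [2,0,0],
    [1,0,0],
    [0,0,0],
    [-8,0,0],
    [-30,0,0],
    [-20,-40,20],
    [0,-42,30],
    [0,0,25],
    [0,0,0],
    [0,0,0]
  ],
  "roll": [0,0,0,0,0,0,0,0,0,0],
  "claw": [-1,-1,-1,-1,-1,-1,-1,-1,-1,-1]
}}

```text
t: 46.2
ee_pos: [0.4022, -0.0389, 0.1053]
ee_rot: [[1.0, -0.02, 0.001], [-0.02, -1.0, -0.0], [0.001, 0.0, -1.0]]
force: [0.8, 0.4, 0.4]
opening: 0.003
grip_force: 0.0
```

```bash
python3 - <<'E'
from h import *
np.set_printoptions(precision=4,suppress=True)
im,P=cap('wrist','w16.png');s=telemetry.sense();print(s['ee_pos'],s['force'])
f=lambda p:proj(P,o2w(p)+[.002,.002,0])
rows=[]
for y in (78,-78):
    c=f([-92,y,60]).astype(int);t=im[max(c[1]-33,0):c[1]+33,max(c[0]-44,0):c[0]+44];print(c,t.shape,'bar',f([-88,y+15,75]),f([-88,y-15,75]),'pin',f([-96,y+15,43]),f([-96,y-15,43]),'tip',f([-98,y+11,20]),f([-98,y-11,20]),'unhk',f([-98,y+15,75]),'lidedge z88/94',f([-84,y,88]),f([-84,y,94]))
    rows.append(cv2.resize(t,(396,297),interpolation=cv2.INTER_CUBIC))
si,SP=cap('scene','s16.png');c=proj(SP,o2w([-60,0,80])).astype(int);t=si[c[1]-60:c[1]+60,c[0]-80:c[0]+80]
m=np.hstack(rows);m=np.vstack([m,cv2.resize(t,(400,300),interpolation=cv2.INTER_CUBIC)[:, :].repeat(1,1) if 0 else np.hstack([cv2.resize(t,(396,297),interpolation=cv2.INTER_CUBIC),cv2.resize(im[40:200,90:410],(396,297))])])
cv2.imwrite('pics/m16.png',m);print(m.shape)
E
```

```text
[ 0.4018 -0.0386  0.1049] [ 0.1507 -0.0032  0.7973]
[111 111] (66, 88, 3) bar [ 70.4217 104.8711] [126.8511 105.2416] pin [100.3907 115.7249] [147.5486 116.032 ] tip [121.4662 116.1836] [152.5577 116.386 ] unhk [ 73.6322 124.0232] lidedge z88/94 [85.0152 97.7395] [78.5333 98.02  ]
[379 112] (66, 88, 3) bar [363.5052 106.7953] [419.7684 107.1647] pin [345.3677 117.3201] [392.4095 117.6264] tip [341.7232 117.6175] [372.7458 117.8195] unhk [361.3862 125.8847] lidedge z88/94 [403.8896  99.8446] [409.6721 100.2055]
(594, 792, 3)
```

View pics/m16.png

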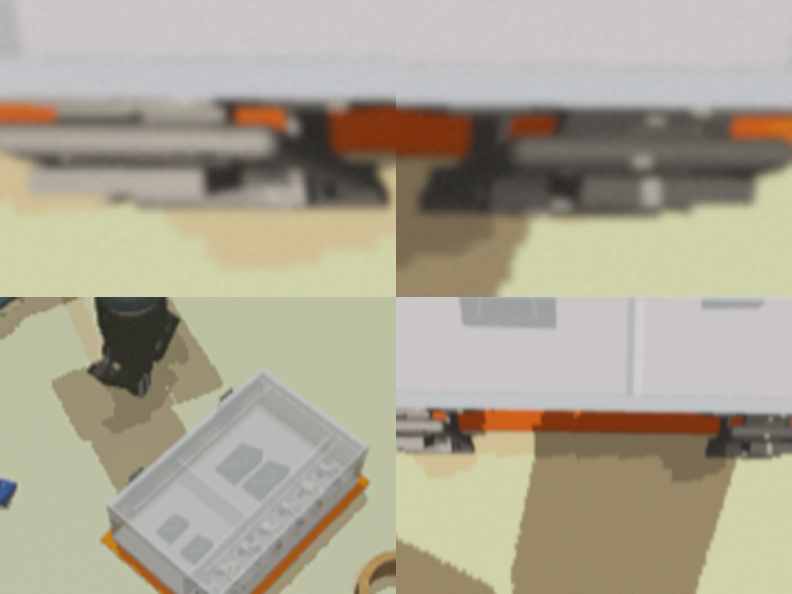

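Both bars sit behind their lips: left bar at tile (140,140) with the lip at (118,180), right bar at (650,152) with the lip at (668,190). I'll confirm the levers are fully down with one press low at each tip.

Request:
{"name": "apply_moves", "arguments": {
  "delta_pos": [
    [0,41,-15],
    [0,41,-30],
    [10,0,-25],
    [14,0,-10],
    [14,0,0],
    [6,0,0],
    [4,0,0],
    [3,0,0],
    [2,0,0]
  ],
  "roll": [0,0,0,0,0,0,0,0,0],
  "claw": [-1,-1,-1,-1,-1,-1,-1,-1,-1]
}}

```text
t: 47.42
ee_pos: [0.4535, 0.043, 0.0255]
ee_rot: [[1.0, -0.02, -0.003], [-0.02, -1.0, 0.0], [-0.003, -0.0, -1.0]]
force: [-6.6, -1.8, 4.1]
opening: -0.001
grip_force: 3.5
```

Request:
{"name": "apply_moves", "arguments": {
  "delta_pos": [
    [2,0,0],
    [2,0,0],
    [0,0,0]
  ],
  "roll": [0,0,0],
  "claw": [-1,-1,-1]
}}

```text
t: 47.8
ee_pos: [0.4534, 0.0433, 0.0247]
ee_rot: [[1.0, -0.02, -0.011], [-0.02, -1.0, 0.001], [-0.011, -0.0, -1.0]]
force: [-13.9, -1.6, 8.0]
opening: -0.001
grip_force: 6.7
```

Request:
{"name": "apply_moves", "arguments": {
  "delta_pos": [
    [-20,0,0],
    [-20,0,0],
    [-2,-39,5],
    [-2,-39,0],
    [0,-39,0],
    [0,-39,-5],
    [14,0,0],
    [14,0,0],
    [6,0,0],
    [0,0,0]
  ],
  "roll": [0,0,0,0,0,0,0,0,0,0],
  "claw": [-1,-1,-1,-1,-1,-1,-1,-1,-1,-1]
}}

```text
t: 49.05
ee_pos: [0.4488, -0.1117, 0.0253]
ee_rot: [[1.0, -0.018, -0.002], [-0.018, -1.0, 0.0], [-0.002, -0.0, -1.0]]
force: [-1.9, -0.9, 0.3]
opening: -0.001
grip_force: 1.0
```

Request:
{"name": "apply_moves", "arguments": {
  "delta_pos": [
    [2,0,0],
    [2,0,0],
    [0,0,0],
    [-20,0,0],
    [-30,0,20],
    [-20,0,50],
    [0,0,50],
    [0,0,0],
    [0,0,0],
    [0,0,0]
  ],
  "roll": [0,0,0,0,0,0,0,0,0,0],
  "claw": [-1,-1,-1,-1,-1,-1,-1,-1,-1,-1]
}}

```text
t: 50.3
ee_pos: [0.3824, -0.1122, 0.1442]
ee_rot: [[1.0, -0.02, -0.002], [-0.02, -1.0, 0.002], [-0.002, -0.002, -1.0]]
force: [-0.8, -0.1, -1.1]
opening: -0.002
grip_force: 0.0
```

```bash
python3 - <<'E'
from h import *
np.set_printoptions(precision=3,suppress=True)
s=telemetry.sense();print(s['t'],s['ee_pos'],s['force'])
im,P=cap('top')
# any dark compact blobs left on the shelf area?
for r in clips(P,im,[.45,0],R=.6,thr=75) : print(r)
m=(im.max(2)<75).astype(np.uint8)
for k in cv2.findContours(m,cv2.RETR_EXTERNAL,cv2.CHAIN_APPROX_NONE)[0]:
    a=cv2.contourArea(k)
    if 25<a<250:
        c=k[:,0].mean(0);print('blob',c,a,onz(P,*c,.01)[:2])
E
```

```text
50.3 [ 0.382 -0.112  0.144] [-0.823 -0.056 -1.052]
(array([ 0.423, -0.597]), array([200.9,  32.3]), 'axis deg', np.float32(3.4))
(array([0.232, 0.051]), array([457.6, 659.2]), 'axis deg', np.float32(164.1))
(array([0.406, 0.587]), array([252.2,  34.6]), 'axis deg', np.float32(2.2))
(array([ 0.549, -0.542]), array([ 57.9, 184.6]), 'axis deg', np.float32(162.8))
(array([ 0.888, -0.197]), array([149.5, 449.7]), 'axis deg', np.float32(93.0))
(array([0.891, 0.228]), array([138.4, 400.9]), 'axis deg', np.float32(90.0))
(array([ 1.036, -0.057]), array([ 387.1, 1915.1]), 'axis deg', np.float32(95.2))
blob [466.458 293.403] 112.0 [ 0.155 -0.801]
blob [280.732 219.9  ] 225.5 [ 0.399 -0.146]
blob [383.077 192.481] 33.0 [ 0.506 -0.514]
blob [122.053 188.564] 117.0 [0.498 0.423]
blob [394.583 166.736] 121.0 [ 0.601 -0.557]
blob [257.4  93.6] 70.0 [ 0.863 -0.054]
blob [225.204  94.926] 26.0 [0.855 0.064]
```

```bash
python3 -c "
from plant import bot
print(bot.job_done())"
```

```text
the job is handed in; nothing more can be done
None
```

I put all four loose dark clips away (two large in the wide bay, two small in the narrow one), closed the lid, hooked both loops and pressed both levers down, then handed the job in at about 50 s; no verdict was shown.

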